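# Sort two spring plungers by push resistance

### The arm

A 6-joint arm with a two-finger parallel gripper is mounted at the origin on a cart in front of the work surface, level with it; the furniture and walls round the work are solid. World frame = base frame: x ahead of the robot, y to its left, z up, the work surface at z = 0. Lengths are in m, angles in rad, forces in N, time in s.
With the tool pointing down it reaches from about 0.35 to 0.975 m from the base axis. Payload 4.9 kg.
Tool frame: the origin (TCP) lies at the very end of the fingers, on their centre line; the grasp point (between the pads) lies 19 mm behind it (ctrl.grip_point_offset is the distance from the TCP to the grasp point, in m); z points along the fingers, y is the line along which they close (so a half turn about z gives the same grasp; the last joint's range is limited). The gripper opens to 85 mm and grips with 20 to 120 N. Pads are 22 mm wide; open, the fingers measure 114 mm over their backs; the gripper's body (76 mm by 85 mm) begins 54 mm behind the grasp point. The pads swing forward as they close: fully open they stand 13 mm farther back than shut.
Start: joints at [-1.336, 0.053, 1.613, -0, 1.476, -0.119], TCP at [0.217, -0.586, 0.231] pointing down, gripper open.
Joint ranges: [-3.01, 3.01], [-1.01, 2.22], [0.06, 2.58], [-1.02, 4.17], [0.09, 2.62], [-3.14, 3.14]. Speed limits (rad/s): [2.57, 2.57, 3.14, 3.14, 3.14, 3.14].

### API

Orientations are given as a rotation vector (axis times angle).
In Python, from station import ctrl gives the robot as it stands.
- The arm moves only by the tool send_rows, never from a script. Its argument "rows" is a list of rows, each a list of 3 entries, a list of its own where there are three numbers: the finger opening in cm, from 0 to 8.54, then the shift along the tool's x, y, z in cm, then the turn about the tool's z in degrees. A call has 1 to 10 rows; each row shifts and turns the commanded pose from where the row before left it, along the tool's axes as they then stand; what a row does not reach is not made up. A row lasts 1/8 s, in which the tool goes at most 62.5 mm and 10.7 degrees, less where a joint would pass 70% of its speed; a pose out of reach is approached as far as the arm can. A call with a gripper value outside its range is refused whole. The fingers move at their own pace and stop on an object; "newtons" is the grip in N (left out, the last holds). Time passes only in rows, so rows that do not move let the fingers close. It gives the time, the measured TCP pose, the force, the opening and the grip force at its end, in the units of the state.
- ctrl.get_obs(): the state, without advancing time (a new reading comes with each control period).
- ctrl.get_image(name): name is "scene" or "top" or "wrist"; returns a dict with "frame" (480x640x3 uint8, red, green, blue), "range_z" (480x640 float32, m along the optical axis (not along the pixel's ray), 0 where there is no reading), "fx", "fy", "cx", "cy" (pixels), "cam_to_world" (4x4, takes a point from camera to world coordinates). Camera axes: x right, y down, z forward; pixel columns grow to the right and rows downward; lengths in m; the calibration is good to about 2 mm. A picture is of the moment at which its call begins.
- ctrl.finish_job(): hands the job in; it is judged then, once.
The state is a dict: "t": time; "q": joint angles; "dq": joint speeds; "effort": joint torques, N m; "tool_pos": TCP position; "tool_rot": TCP orientation; "contact_force": force on the tool from outside, world axes, zero at the start; "wrist_torque": the same for the moment, N m; "opening": finger opening in m; "grip_force": force on a finger pad.
Only numpy, scipy, OpenCV 4.12 (cv2) and the standard library are available. Lean on these libraries where they do the work, as an engineer would, in place of code of your own. Each camera call takes 0.05 s, during which the arm holds its last target. There are 200 camera calls.

### The job

The two spring plungers in the slanted rack look alike, but one has a stiff spring and the other a weak one. While each still sits in its pocket, press its knob at least halfway in along its axis, the left one first and then the right, to feel which is which. Then stand the stiff one upright on the floor of the green tray and the weak one upright on the floor of the red tray, without dropping them or disturbing the other things on the bench.

Things in the scene. Friction and masses are not known exactly. Their poses are not given: they have to be found in the camera images.
- unit_a: Spring plunger unit, one of two that look alike; neither its letter nor its pocket tells which is stiff. Square aluminium body 44 x 44 mm, 80 mm tall, dark band near the foot, dark collar 38 mm across and 8 mm high, then a black push knob: 120 mm in all, 0.3 to 0.6 kg. Origin: centre of the foot; z up the axis to the knob; in the rack z leans 0.61 rad from vertical and y is along rack y.
- knob_a (a point): Centre of the flat top of unit_a's knob, 120 mm up the unit's z from its origin when out; moves with the knob. Black disc 32 mm across, 14 mm thick, on a thin stem. Below it the body can be gripped across its y sides (44 mm wide), fingers pointing along the unit's -z on either side of the knob: 45 to 80 mm above the foot is clear of the pocket.
- plunger_a (a joint): How far the knob of unit_a is pushed in along the unit's axis: 0 m fully out (spring rest), 0.015 m fully in. It springs back when let go. A weak spring needs about 1.5 N to start and 4 N at full travel; a stiff one about 4 N to start and 14 N at full travel. One of the two units is weak, the other stiff.
- unit_b: Spring plunger unit, one of two that look alike; neither its letter nor its pocket tells which is stiff. Square aluminium body 44 x 44 mm, 80 mm tall, dark band near the foot, dark collar 38 mm across and 8 mm high, then a black push knob: 120 mm in all, 0.3 to 0.6 kg. Origin: centre of the foot; z up the axis to the knob; in the rack z leans 0.61 rad from vertical and y is along rack y.
- knob_b (a point): Centre of the flat top of unit_b's knob, 120 mm up the unit's z from its origin when out; moves with the knob. Black disc 32 mm across, 14 mm thick, on a thin stem. Below it the body can be gripped across its y sides (44 mm wide), fingers pointing along the unit's -z on either side of the knob: 45 to 80 mm above the foot is clear of the pocket.
- plunger_b (a joint): How far the knob of unit_b is pushed in along the unit's axis: 0 m fully out (spring rest), 0.015 m fully in. It springs back when let go. A weak spring needs about 1.5 N to start and 4 N at full travel; a stiff one about 4 N to start and 14 N at full travel. One of the two units is weak, the other stiff.
- test_rack: Test rack, fixed: plywood base 130 x 290 mm, two grey slanted pockets 170 mm apart along rack y, each with a unit leaning 35 degrees towards the robot side (rack -x). A pocket has a seat under the foot, a wall 45 mm high along the slant on the robot side, cheeks 25 mm high, a low rear lip; draw the unit out along its axis. Origin: centre of the underside; +y is left seen from the robot.
- left_seat (a point): Centre of the seat of the left pocket (as seen from the robot); the foot centre of the unit in it. 50 mm above the bench.
- right_seat (a point): Centre of the seat of the right pocket (as seen from the robot); the foot centre of the unit in it. 50 mm above the bench.
- green_tray: Green open tray, fixed, for stiff units: 150 x 150 mm, 35 mm high, walls and floor 5 mm thick (inside 140 x 140 mm). Origin: centre of its underside. It may stand left or right of the rack.
- red_tray: Red open tray, fixed, for weak units: same size as the green one, origin centre of its underside. It may stand left or right of the rack.
- masking_tape: Bystander, leave alone: roll of masking tape lying flat, about 104 mm across and 25 mm high; origin: centre of its underside.
- shellac_tin: Bystander, leave alone: small dark paint tin, 78 mm across and 78 mm high; origin: centre of its underside.
- plaster_bowl: Bystander, leave alone: green bowl, about 138 mm across and 78 mm high; origin: centre of its underside.
- mallet: Bystander, leave alone: white-headed mallet lying flat, 274 x 98 x 61 mm; origin: centre of its underside.
Mind the look-alikes: they are no part of the job. What is shaped like the unit_b but orange is not meant.

How it is judged:
On the way, in this order (a step that is already met when the one before it is completed fails the run):
1. the knob of the unit in the left pocket is pressed in at least about halfway (7 mm) while the unit sits there (((distance between unit_a and left_seat below 0.03 m and value of joint plunger_a above 0.007 m) or (distance between unit_b and left_seat below 0.03 m and value of joint plunger_b above 0.007 m))), for 0.1 s.
2. then the knob of the unit in the right pocket is pressed in at least about halfway (7 mm) while the unit sits there (((distance between unit_a and right_seat below 0.03 m and value of joint plunger_a above 0.007 m) or (distance between unit_b and right_seat below 0.03 m and value of joint plunger_b above 0.007 m))), for 0.1 s.
At the end, for the whole second after the job is handed in: The stiff unit stands in the green tray and the weak one in the red tray: each with its foot centre within 60 mm of the tray centre along both tray axes and less than 12 mm above the tray's underside, its axis within 0.12 rad of vertical, at rest (under 0.02 m/s) (x of unit_a in the frame of green_tray between -0.06 and 0.06 m and y of unit_a in the frame of green_tray between -0.06 and 0.06 m and z of unit_a in the frame of green_tray below 0.012 m and angle between each of unit_a, unit_b's own z axis and vertical below 0.12 rad and linear speed of each of unit_a, unit_b below 0.02 m/s and x of unit_b in the frame of red_tray between -0.06 and 0.06 m and y of unit_b in the frame of red_tray between -0.06 and 0.06 m and z of unit_b in the frame of red_tray below 0.012 m); the robot touches nothing.
It fails at once if a unit is dropped or thrown (faster than 1 m/s with no finger on it) ((linear speed of unit_a above 1 m/s and not (contact force between the fingers and unit_a above 0.1 N)) or (linear speed of unit_b above 1 m/s and not (contact force between the fingers and unit_b above 0.1 N))).
It fails at once if the tape, tin, bowl or mallet is moved more than 30 mm (distance of any of masking_tape, shellac_tin, plaster_bowl, mallet from where it was at the start of the episode above 0.03 m).
It also fails if it takes over 70 s, if anything falls off the work surface, if the arm or the gripper's body presses on something with over 40 N, if the wrist force passes 120 N, or if a joint passes its speed limit or range.

## Working session

There is one attempt and no reset: what is moved stays moved. The work goes in short steps, Python scripts to look and compute and a tool call to move; the robot and the scene stay as the last step left them, time stands still between calls to the robot, and variables do not carry over. Pictures are saved under pics/ and viewed, at most 13 in all, crops included, and the job is handed in when it is done.

Besides the shell and the picture viewer there is one more tool, called after ">>>" as name([rows], argument=value, ...), one row to a line, values as JSON. send_rows: Moves the arm, as the interface text tells. Its arguments: {"type":"object","properties":{"rows":{"type":"array","items":{"type":"array"}},"newtons":{"type":"number"}},"required":["rows"]}

```bash
ls; mkdir -p pics; python3 - <<'E'
from station import ctrl
import cv2,numpy as np
for n in("top","scene"):
    d=ctrl.get_image(n); cv2.imwrite(f"pics/{n}0.png",d["frame"][:,:,::-1]); np.savez(f"{n}0.npz",**d)
    print(n,np.round(d["cam_to_world"],3).tolist(),d["fx"])
print(ctrl.get_obs())
E
```

```text
pics
top [[-0.021, -0.995, 0.099, 0.423], [-1.0, 0.018, -0.024, 0.022], [0.023, -0.099, -0.995, 1.551], [0.0, 0.0, 0.0, 1.0]] 608.7915456849894
scene [[-0.537, -0.658, 0.528, -0.105], [-0.844, 0.412, -0.344, 0.422], [0.009, -0.63, -0.776, 1.097], [0.0, 0.0, 0.0, 1.0]] 601.5986654353529
{'t': 0.1, 'q': array([-1.33602101e+00,  5.33003231e-02,  1.61416215e+00, -6.32885365e-06,
        1.47599149e+00, -1.18983527e-01]), 'dq': array([-0.00090937, -0.00185992, -0.00295983, -0.00018109,  0.00019247,
        0.00055918]), 'effort': array([ 1.19720843e-05, -3.94906354e+01, -3.71361244e+01, -1.87832256e-04,
        3.96109972e-03,  1.19104436e-05]), 'tool_pos': array([ 0.21639278, -0.58574302,  0.23017682]), 'tool_rot': array([-3.09074719e+00, -5.52464108e-01,  1.78950760e-04]), 'contact_force': array([-0.47535458,  0.1574982 ,  0.27416767]), 'wrist_torque': array([-0.03468114,  0.0477704 ,  0.00107289]), 'grip_force': 0.0, 'opening': 0.08514604849691335}
```

View pics/top0.png

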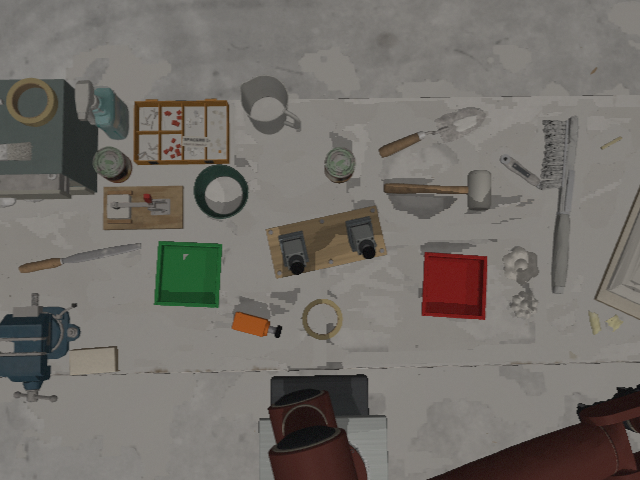

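View pics/scene0.png

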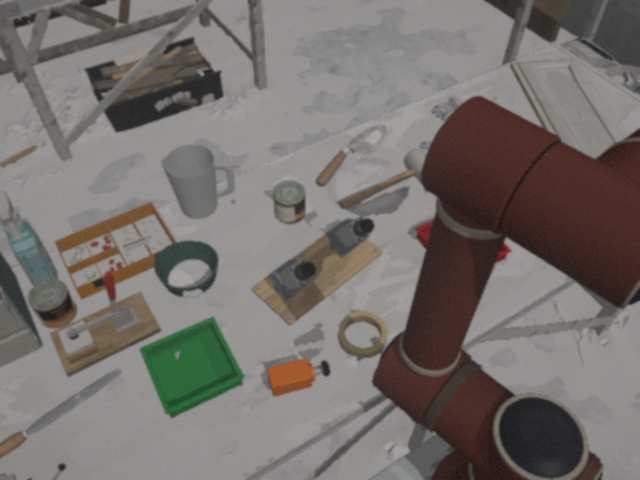

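The top view shows these candidates:
- Left unit: knob (297,265), grey body (292,247).
- Right unit: knob (367,248), body (360,235).
- Orange lying look-alike: (252,325). It is not part of the job.

The other objects are the rack with corners near (267,228), (377,207), (386,257) and (277,278), the green tray (188,274), and the red tray (455,286). The two grey units in the rack are the ones I want, so I'll check them in a close crop.

```bash
cat > h.py <<'E'
import numpy as np,cv2
def pt(d,u,v,z=None):
    T=d["cam_to_world"]; r=np.array([(u-d["cx"])/d["fx"],(v-d["cy"])/d["fy"],1])
    if z is None: s=np.median(d["range_z"][int(v)-1:int(v)+2,int(u)-1:int(u)+2])
    else: s=(z-T[2,3])/(T[:3,:3]@r)[2]
    return T[:3,:3]@(r*s)+T[:3,3]
def cloud(d):
    T=d["cam_to_world"]; v,u=np.mgrid[:480,:640]; z=d["range_z"]
    P=np.stack([(u-d["cx"])/d["fx"]*z,(v-d["cy"])/d["fy"]*z,z],-1)
    return P@T[:3,:3].T+T[:3,3]
E
python3 - <<'E'
from h import *
d=dict(np.load("top0.npz")); f=d["frame"][:,:,::-1]
cv2.imwrite("pics/crop.png",cv2.resize(f[195:290,255:395],None,fx=5.6,fy=5.6,interpolation=cv2.INTER_CUBIC))
P=cloud(d)
for n,(a,b,c,e) in dict(knobL=(255,275,287,307),knobR=(238,260,357,378)).items():
    p=P[a:b,c:e].reshape(-1,3); m=f[a:b,c:e].reshape(-1,3).max(1)<45
    q=p[m&(p[:,2]>.1)]; print(n,len(q),np.median(q,0),q[:,2].min(),q[:,2].max())
g=f.astype(int)
for n,c in (("green",1),("red",2)):
    o=[k for k in range(3) if k!=c]
    m=(g[:,:,c]>70)&(g[:,:,c]>2*np.maximum(g[:,:,o[0]],g[:,:,o[1]]))
    nl,lab,st,ce=cv2.connectedComponentsWithStats(m.astype(np.uint8)); k=1+st[1:,4].argmax()
    q=P[lab==k]; w=q[q[:,2]>.025]; r=cv2.minAreaRect((w[:,:2]*1000).astype(np.float32)); print(n,r,np.percentile(q[:,2],[5,50,95]))
for u,v in [(267,228),(377,207),(386,257),(277,278),(272,232),(325,243),(374,212)]: print(pt(d,u,v),pt(d,u,v,.012))
E
```

```text
knobL 232 [0.52220907 0.05683731 0.14480333] 0.10945305977445274 1.5509191924382753
knobR 227 [ 0.55460499 -0.10833023  0.14409109] 0.10352424659810988 1.5509191924382753
green ((0.0, 0.0), (0.0, 0.0), 0.0) [0.00638542 0.00660773 0.01106235]
red ((481.8635559082031, -199.49844360351562), (430.8840637207031, 158.90733337402344), 85.1093521118164) [-0.00039279  0.00629364  0.0376855 ]
[0.62641671 0.13294227 0.00794889] [0.62588351 0.13265031 0.012     ]
[ 6.77142949e-01 -1.50556253e-01 -3.25474113e-05] [ 0.67517385 -0.14921956  0.012     ]
[ 0.547352   -0.17012579 -0.00167309] [ 0.54625982 -0.1684361   0.012     ]
[0.49847044 0.10909989 0.00783781] [0.49826778 0.10886424 0.012     ]
[0.61521267 0.11997774 0.01359655] [0.61541194 0.12007977 0.012     ]
[ 0.58479728 -0.01406292  0.01256511] [ 0.58485659 -0.01407607  0.012     ]
[ 0.66189892 -0.1408355   0.01497344] [ 0.66236076 -0.14115023  0.012     ]
```

View pics/crop.png

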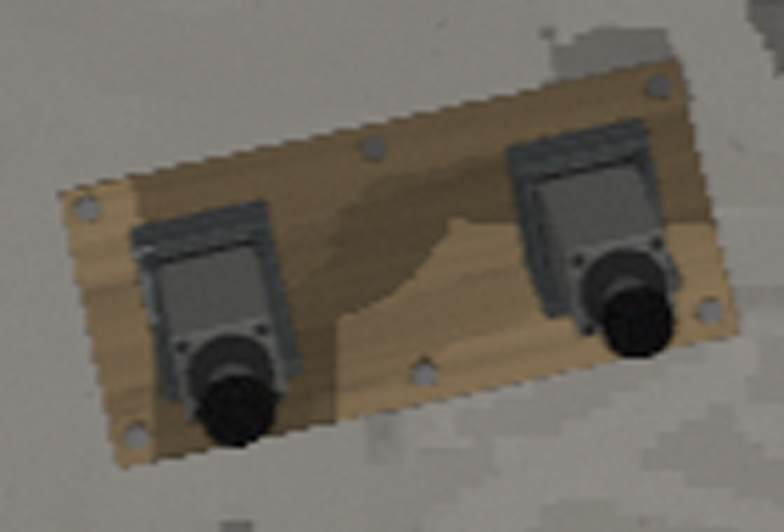

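The crop confirms two grey units. The left knob top is at crop (236,408), which is full-image (297.1,267.9). The right is at (637,321), or (368.8,252.3). The rack corners in the crop are (60,190), (680,60), (738,332) and (120,467). The tool can only point straight down, so I'll grip each leaning unit with the fingers vertical. To stand it up, I'll pivot its foot against the far wall of the tray.

```bash
python3 - <<'E'
from h import *
d=dict(np.load("top0.npz")); f=d["frame"][:,:,::-1].astype(int); P=cloud(d)
C=[pt(d,255+(u+.5)/5.6-.5,195+(v+.5)/5.6-.5,.012)[:2] for u,v in [(60,190),(680,60),(738,332),(120,467)]]
c=np.mean(C,0); ex=C[0]+C[1]-C[2]-C[3]; yv=C[0]+C[3]-C[1]-C[2]
a1=np.arctan2(ex[1],ex[0]); a2=np.arctan2(-yv[0],yv[1]); print("rack c",c,np.degrees([a1,a2]),[np.linalg.norm(C[i]-C[(i+1)%4]) for i in range(4)])
a=a2; X=np.array([np.cos(a),np.sin(a),0]); Y=np.array([-np.sin(a),np.cos(a),0]); A=-X*np.sin(.61)+np.array([0,0,np.cos(.61)])
for n,u,v in(("L",297.1,267.9),("R",368.8,252.3)):
    k=pt(d,u,v,.148); print(n,"knob",k,"depth",pt(d,u,v),"seat",k-.12*A,"seat in rack",(k-.12*A-np.r_[c,0])@X,(k-.12*A-np.r_[c,0])@Y)
for n,ch,box in(("green",1,(235,315,148,230)),("red",2,(245,325,415,495))):
    r0,r1,c0,c1=box; s=f[r0:r1,c0:c1]; o=[k for k in range(3) if k!=ch]
    m=(s[:,:,ch]>40)&(s[:,:,ch]>1.7*np.maximum(s[:,:,o[0]],s[:,:,o[1]]))
    q=P[r0:r1,c0:c1][m]; q=q[(q[:,2]>-.005)&(q[:,2]<.05)]
    r=cv2.minAreaRect((q[:,:2]*1000).astype(np.float32)); print(n,r,cv2.boxPoints(r).round().tolist(), np.percentile(q[:,2],[50,98]))
    v,u=np.nonzero(m); r=cv2.minAreaRect(np.c_[u+c0,v+r0].astype(np.float32)); print([pt(d,*p,.035)[:2].round(3).tolist() for p in cv2.boxPoints(r)],pt(d,*r[0],.035))
print("grip offset",__import__("station").ctrl.grip_point_offset)
for n,u,v in(("tape",322,319),("bowl",221,191),("orange",252,325),("knobO",278,331)): print(n,pt(d,u,v))
E
```

```text
rack c [ 0.58920471 -0.01703779] [10.89510033 11.10297019] [np.float64(0.28907025102697365), np.float64(0.12745692191201957), np.float64(0.28646913182053446), np.float64(0.128846277275567)]
L knob [0.51402872 0.05460393 0.148     ] depth [0.51363966 0.05446295 0.15401826] seat [0.58148611 0.06784218 0.04964224] seat in rack 0.00877145181336407 0.08477763554115583
R knob [ 0.5470678  -0.11200029  0.148     ] depth [ 0.54663652 -0.11153413  0.15289001] seat [ 0.61452519 -0.09876204  0.04964224] seat in rack 0.009108681782573142 -0.08507063382140154
green ((512.1083984375, 327.8919982910156), (159.02716064453125, 158.09872436523438), 86.44609069824219) [[428.0, 253.0], [586.0, 244.0], [596.0, 402.0], [438.0, 412.0]] [0.00724571 0.03993729]
[[0.439, 0.411], [0.598, 0.402], [0.585, 0.244], [0.426, 0.254]] [0.511588   0.32797278 0.035     ]
red ((471.0133361816406, -339.430419921875), (169.10377502441406, 161.78594970703125), 84.9417495727539) [[383.0, -417.0], [544.0, -431.0], [559.0, -262.0], [398.0, -248.0]] [0.00660247 0.03950869]
[[0.398, -0.246], [0.556, -0.262], [0.543, -0.424], [0.384, -0.406]] [ 0.46993696 -0.33428439  0.035     ]
grip offset 0.0187
tape [ 0.39299225 -0.00276289  0.00370941]
bowl [0.72069702 0.24695483 0.02485621]
orange [0.38281344 0.16952584 0.04520852]
knobO [0.36660721 0.10660372 0.0375388 ]
```

>>> send_rows([
  [0,[0,0,0],9.2],
  [0,[3.27,-4.76,0],0],
  [0,[3.27,-4.76,0],0],
  [0,[3.27,-4.76,0],0],
  [0,[3.27,-4.76,0],0],
  [0,[3.27,-4.76,0],0],
  [0,[3.27,-4.76,0],0],
  [0,[3.27,-4.76,0],0],
  [0,[3.27,-4.76,0],0],
  [0,[3.27,-4.76,0],0],
], newtons=40)

```text
t: 1.35
tool_pos: [0.4233, -0.1074, 0.231]
tool_rot: [3.127, 0.303, 0.0]
contact_force: [1.0, -0.8, -0.3]
opening: 0.0002
grip_force: 0.0
```

>>> send_rows([
  [0,[3.27,-4.76,0],0],
  [0,[3.27,-4.76,0],0],
  [0,[3.27,-4.76,0],0],
  [0,[0,0,2.0],0],
  [0,[0,0,2.0],0],
  [0,[0,0,0],0],
])

```text
t: 2.1
tool_pos: [0.4898, 0.0487, 0.188]
tool_rot: [-3.127, -0.3, 0.009]
contact_force: [0.1, -0.5, 0.5]
opening: 0.0001
grip_force: 0.0
```

>>> send_rows([
  [0,[-0.7,0,0],0],
  [0,[0.7,0,1.5],0],
  [0,[0.7,0,1.5],0],
  [0,[0,0,0],0],
])

```text
t: 2.6
tool_pos: [0.498, 0.051, 0.1591]
tool_rot: [-3.126, -0.303, 0.006]
contact_force: [-0.5, 0.3, 0.1]
opening: 0.0
grip_force: 0.0
```

>>> send_rows([
  [0,[0.29,0,0.41],0],
  [0,[0.29,0,0.41],0],
  [0,[0,0,0],0],
])

```text
t: 2.98
tool_pos: [0.5045, 0.0522, 0.1529]
tool_rot: [-3.127, -0.303, 0.001]
contact_force: [-0.4, -0.9, 0.4]
opening: 0.0001
grip_force: 0.0
```

>>> send_rows([
  [0,[0.17,0,0.25],0],
  [0,[0,0,0],0],
])

```text
t: 3.22
tool_pos: [0.5064, 0.0524, 0.1509]
tool_rot: [3.127, 0.303, 0.001]
contact_force: [0.3, 0.4, 0.2]
opening: -0.0001
grip_force: 0.0
```

>>> send_rows([
  [0,[0.17,0,0.25],0],
  [0,[0,0,0],0],
])

```text
t: 3.48
tool_pos: [0.508, 0.0527, 0.1486]
tool_rot: [3.127, 0.303, -0.0]
contact_force: [-2.5, -0.0, 5.6]
opening: -0.0002
grip_force: 2.7
```

>>> send_rows([
  [0,[0.23,0,0.33],0],
  [0,[0.23,0,0.33],0],
  [0,[0.06,0,0.08],0],
  [0,[0,0,0],0],
  [0,[0,0,0],0],
])

```text
t: 4.1
tool_pos: [0.5127, 0.0537, 0.1418]
tool_rot: [3.127, 0.303, -0.002]
contact_force: [-6.7, -1.0, 9.2]
opening: 0.0002
grip_force: 5.4
```

>>> send_rows([
  [0,[-0.8,0,-1.15],0],
  [0,[-1.2,0,-1.7],0],
  [0,[0,5.67,0],0],
  [0,[0,5.67,0],0],
  [0,[0,5.66,0],0],
  [0,[0,0,0],0],
  [0,[0.6,0,0.85],0],
  [0,[0.52,0,0.75],0],
  [0,[0,0,0],0],
])

```text
t: 5.22
tool_pos: [0.5365, -0.1132, 0.1517]
tool_rot: [-3.125, -0.306, 0.003]
contact_force: [-0.4, 0.2, -1.1]
opening: -0.0001
grip_force: 0.0
```

>>> send_rows([
  [0,[0.17,0,0.25],0],
  [0,[0,0,0],0],
])

```text
t: 5.48
tool_pos: [0.5387, -0.114, 0.1507]
tool_rot: [-3.127, -0.304, 0.0]
contact_force: [0.6, -0.4, -0.4]
opening: -0.0001
grip_force: 0.0
```

>>> send_rows([
  [0,[0.23,0,0.33],0],
  [0,[0.23,0,0.33],0],
  [0,[0,0,0],0],
  [0,[0,0,0],0],
])

```text
t: 5.98
tool_pos: [0.5433, -0.1135, 0.1443]
tool_rot: [-3.127, -0.303, -0.0]
contact_force: [-1.7, 1.2, 3.1]
opening: 0.0004
grip_force: 1.3
```

>>> send_rows([
  [0,[0.17,0,0.25],0],
  [0,[0.09,0,0.12],0],
  [0,[0,0,0],0],
  [0,[0,0,0],0],
])

```text
t: 6.48
tool_pos: [0.5458, -0.1131, 0.1406]
tool_rot: [3.127, 0.303, 0.0]
contact_force: [-1.3, 0.6, 3.4]
opening: 0.0001
grip_force: 1.6
```

Left took 11.4 N at about 10 mm, so it is stiff. Right took 3.5 N at about 11 mm, so it is weak. The right unit goes to the red tray first.

>>> send_rows([
  [0,[-0.8,0,-1.15],0],
  [8.5,[0,0,-4.0],0],
  [8.5,[4.3,0,0],0],
  [8.5,[0,0,0],0],
  [8.5,[0,0,0],0],
  [8.5,[0,0,2.0],0],
  [8.5,[0,0,2.0],0],
  [8.5,[0,0,0],0],
])

```text
t: 7.48
tool_pos: [0.5775, -0.1058, 0.1479]
tool_rot: [-3.124, -0.302, 0.01]
contact_force: [-0.4, 0.0, 0.2]
opening: 0.0854
grip_force: 0.0
```

```bash
python3 - <<'E'
from station import ctrl
import cv2
print(ctrl.get_obs()["tool_pos"])
d=ctrl.get_image("wrist"); cv2.imwrite("pics/w1.png",d["frame"][:,:,::-1])
E
```

```text
[ 0.57750558 -0.10575093  0.14786838]
```

View pics/w1.png

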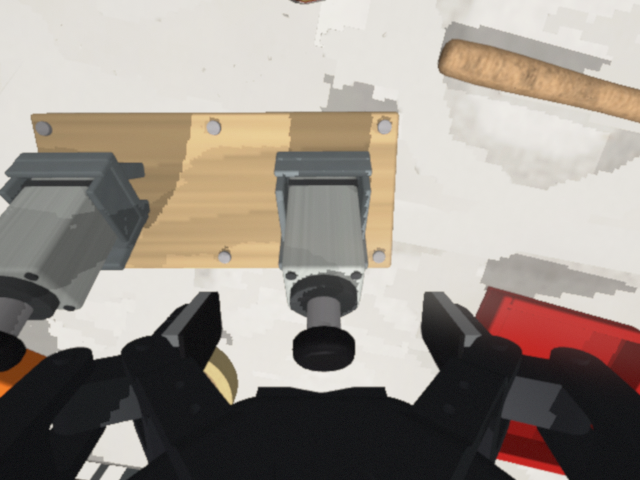

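The wrist view shows the right unit centred between the fingers and square to them: knob at (323,345), pads at (205,320) and (437,320). I'll descend and grip.

>>> send_rows([
  [8.5,[0.25,0,2.0],0],
  [8.5,[0,0,2.0],0],
  [8.5,[0,0,1.5],0],
  [8.5,[0,0,0.3],0],
  [8.5,[0,0,0],0],
])

```text
t: 8.15
tool_pos: [0.5825, -0.1058, 0.0937]
tool_rot: [-3.127, -0.303, 0.0]
contact_force: [0.3, -0.5, 0.7]
opening: 0.0849
grip_force: 0.0
```

>>> send_rows([
  [0,[0,0,0],0],
  [0,[0,0,0],0],
  [0,[0,0,0],0],
  [0,[0,0,0],0],
  [0,[0,0,0],0],
  [0,[0,0,0],0],
], newtons=60)

```text
t: 8.9
tool_pos: [0.583, -0.1058, 0.095]
tool_rot: [3.127, 0.303, 0.002]
contact_force: [-1.5, 1.8, 6.4]
opening: 0.0431
grip_force: 62.7
```

>>> send_rows([
  [0,[-0.29,0,-0.41],0],
  [0,[-0.57,0,-0.82],0],
  [0,[-0.57,0,-0.82],0],
  [0,[-0.86,0,-1.23],0],
  [0,[-0.86,0,-1.23],0],
  [0,[-0.86,0,-1.23],0],
  [0,[-0.86,0,-1.23],0],
  [0,[0,0,-2.0],0],
  [0,[0,0,0],0],
])

```text
t: 10.02
tool_pos: [0.5363, -0.1158, 0.1867]
tool_rot: [3.125, 0.303, 0.008]
contact_force: [0.4, 0.6, -4.5]
opening: 0.0433
grip_force: 61.8
```

```bash
python3 - <<'E'
from station import ctrl
import cv2,numpy as np
a=[ctrl.get_image(n)["frame"][:,:,::-1] for n in("wrist","scene")]
cv2.imwrite("pics/w2.png",np.hstack([cv2.resize(x,(400,300)) for x in a]))
E
```

```text
(no output)
```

View pics/w2.png

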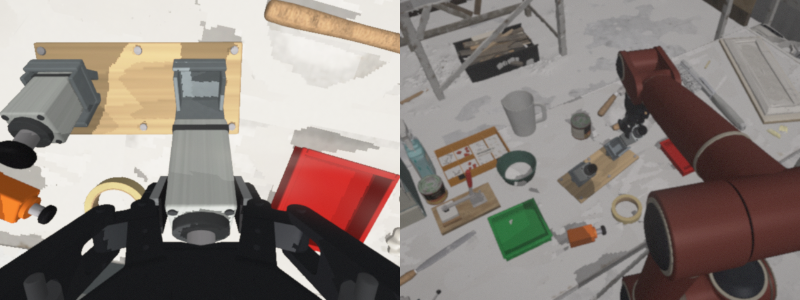

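The right unit is held firmly at the original lean (foot at about (200,125) in the left half), and its pocket is empty. I'll carry it over the red tray and turn to line up with it.

>>> send_rows([
  [0,[-2.0,4.1,0],0],
  [0,[-2.0,4.1,0],0],
  [0,[-2.0,4.1,0],0],
  [0,[-2.0,4.1,0],0],
  [0,[-2.0,4.1,0],0],
  [0,[0,0,0],8.2],
  [0,[0,0,0],8.3],
  [0,[0,0,0],0],
])

```text
t: 11.12
tool_pos: [0.4756, -0.3354, 0.1824]
tool_rot: [-3.137, 0.146, 0.002]
contact_force: [0.3, 0.2, -5.4]
opening: 0.043
grip_force: 63.2
```

```bash
python3 - <<'E'
from station import ctrl
from h import *
print(ctrl.get_obs()["tool_pos"])
d=ctrl.get_image("wrist"); cv2.imwrite("pics/w3.png",d["frame"][:,:,::-1]); np.savez("w3.npz",**d)
f=d["frame"].astype(int);P=cloud(d)
m=(f[:,:,0]>60)&(f[:,:,0]>2*np.maximum(f[:,:,1],f[:,:,2])); q=P[m]; w=q[(q[:,2]>.03)&(q[:,2]<.04)]
print(len(w),w.min(0),w.max(0))
E
```

```text
[ 0.47558169 -0.33538151  0.18241373]
5371 [ 0.4022878  -0.42167446  0.03001741] [ 0.55788723 -0.2531123   0.03777059]
```

View pics/w3.png

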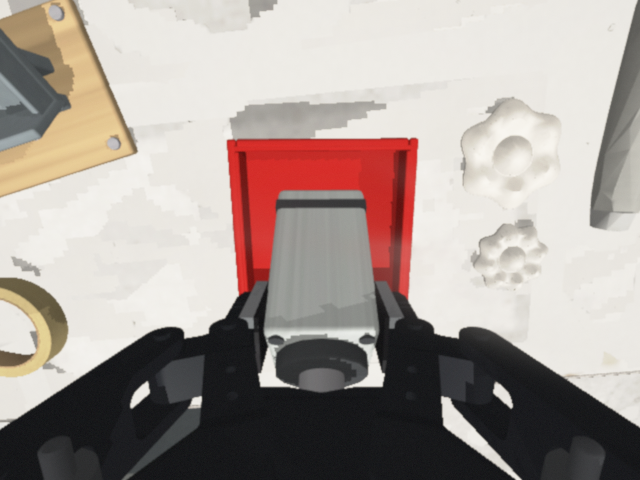

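The red tray is square to the tool. Its far wall runs from (229,143) to (417,141), with its inner edge at about row 151. The unit's foot is at (320,195). Next I'll measure the gap from foot to wall.

```bash
python3 - <<'E'
from h import *
d=dict(np.load("w3.npz"))
T=np.array([np.cos(-.093),np.sin(-.093)])
t=np.array([.4756,-.3354])
for u,v in [(323,141),(323,151),(232,143),(414,142)]:
    for z in(None,.035):
        p=pt(d,u,v,z); print(u,v,p.round(4),"ahead of TCP",round((p[:2]-t)@T,4))
P=cloud(d); q=P[188:202,285:355].reshape(-1,3); q=q[q[:,2]>.09]; print("foot", np.median(q,0), "zmin",np.percentile(q[:,2],[2,50,98]))
for v in(190,192,195,199,205): p=pt(d,322,v); print(v,p.round(4),((p[:2]-t)@T).round(4))
E
```

```text
323 141 [ 0.5497 -0.344   0.0352] ahead of TCP 0.0746
323 141 [ 0.5497 -0.344   0.035 ] ahead of TCP 0.0746
323 151 [ 0.5417 -0.3434  0.0053] ahead of TCP 0.0665
323 151 [ 0.5418 -0.3433  0.035 ] ahead of TCP 0.0666
232 143 [ 0.5552 -0.2689  0.0359] ahead of TCP 0.0731
232 143 [ 0.5553 -0.2687  0.035 ] ahead of TCP 0.0731
414 142 [ 0.5418 -0.419   0.0351] ahead of TCP 0.0737
414 142 [ 0.5418 -0.419   0.035 ] ahead of TCP 0.0737
foot [ 0.52063002 -0.33906678  0.15584125] zmin [0.15151525 0.15584125 0.16031086]
190 [ 0.5228 -0.3405  0.1518] 0.0474
192 [ 0.522  -0.3404  0.1536] 0.0466
195 [ 0.5207 -0.3403  0.1556] 0.0454
199 [ 0.5191 -0.3401  0.1585] 0.0437
205 [ 0.5166 -0.3399  0.1617] 0.0412
```

>>> send_rows([
  [0,[0.4,0,3.0],0],
  [0,[0.4,0,3.0],0],
  [0,[0,0,3.0],0],
  [0,[0,0,1.7],0],
  [0,[0,0,0],0],
  [0,[0,0,0],0],
])

```text
t: 11.92
tool_pos: [0.4847, -0.337, 0.0781]
tool_rot: [3.137, -0.148, 0.003]
contact_force: [0.3, 0.4, -4.2]
opening: 0.0433
grip_force: 63.0
```

>>> send_rows([
  [0,[0,0,0.5],0],
  [0,[0,0,0],0],
  [0,[0,0,0.4],0],
  [0,[0,0,0],0],
], newtons=25)

```text
t: 12.42
tool_pos: [0.4836, -0.3361, 0.0672]
tool_rot: [-3.137, 0.149, 0.001]
contact_force: [-0.4, -0.4, -5.2]
opening: 0.0433
grip_force: 63.0
```

>>> send_rows([
  [0,[0,0,0.3],0],
  [0,[0,0,0],0],
], newtons=25)

```text
t: 12.68
tool_pos: [0.4837, -0.3362, 0.0642]
tool_rot: [-3.138, 0.149, 0.001]
contact_force: [-1.5, 1.2, -4.3]
opening: 0.0433
grip_force: 63.0
```

>>> send_rows([
  [0,[0.5,0,0.1],0],
  [0,[0.4,0,0],0],
  [0,[0,0,0],0],
])

```text
t: 13.05
tool_pos: [0.4933, -0.3373, 0.0637]
tool_rot: [3.138, -0.148, 0.0]
contact_force: [0.4, 0.3, -5.2]
opening: 0.0433
grip_force: 63.0
```

>>> send_rows([
  [0,[0.4,0,0],0],
  [0,[0.3,0,0],0],
  [0,[0,0,0],0],
])

```text
t: 13.42
tool_pos: [0.495, -0.3375, 0.0634]
tool_rot: [-3.136, 0.147, 0.021]
contact_force: [-17.9, 1.6, 6.2]
opening: 0.0428
grip_force: 64.4
```

>>> send_rows([
  [0,[0.4,0,0],0],
  [0,[0.4,0,0],0],
  [0,[0,0,0],0],
])

```text
t: 13.8
tool_pos: [0.5031, -0.3388, 0.0632]
tool_rot: [-3.137, 0.148, 0.02]
contact_force: [-15.9, 0.5, 4.4]
opening: 0.0432
grip_force: 64.2
```

```bash
python3 - <<'E'
from station import ctrl
from h import *
d=ctrl.get_image("wrist"); cv2.imwrite("pics/w4.png",d["frame"][:,:,::-1])
E
```

```text
(no output)
```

View pics/w4.png

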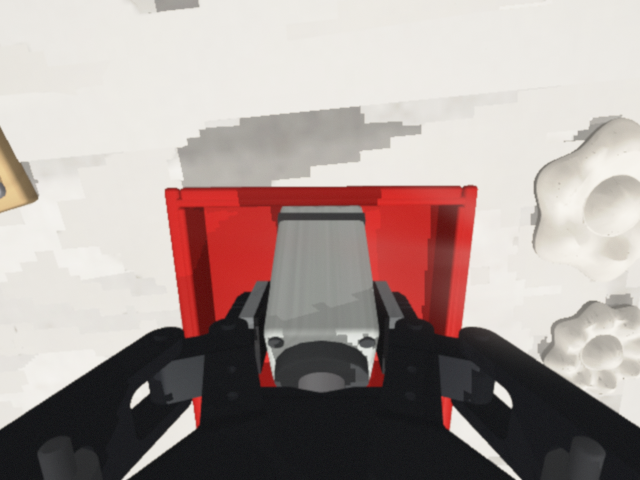

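The foot edge is against the far wall (at about (322,207)) and the unit is turning upright between the pads. I'll continue along the arc.

>>> send_rows([
  [0,[0.4,0,0],0],
  [0,[0.4,0,0],0],
  [0,[0.4,0,0.05],0],
  [0,[0.4,0,0.1],0],
  [0,[0,0,0],0],
])

```text
t: 14.48
tool_pos: [0.5201, -0.3405, 0.0617]
tool_rot: [-3.138, 0.148, 0.016]
contact_force: [-13.0, 0.2, 2.5]
opening: 0.0431
grip_force: 63.4
```

>>> send_rows([
  [0,[0.4,0,0.12],0],
  [0,[0.4,0,0.15],0],
  [0,[0.3,0,0.15],0],
  [0,[0,0,0],0],
])

```text
t: 14.98
tool_pos: [0.5314, -0.3412, 0.0575]
tool_rot: [-3.137, 0.148, 0.014]
contact_force: [-11.1, 0.2, 1.5]
opening: 0.043
grip_force: 63.4
```

>>> send_rows([
  [0,[0.3,0,0.1],0],
  [0,[0,0,0.1],0],
  [0,[0,0,0],0],
])

```text
t: 15.35
tool_pos: [0.5347, -0.3414, 0.0555]
tool_rot: [-3.137, 0.148, 0.013]
contact_force: [-9.4, 0.1, 0.1]
opening: 0.0428
grip_force: 63.2
```

```bash
python3 - <<'E'
from station import ctrl
from h import *
d=ctrl.get_image("wrist"); cv2.imwrite("pics/w5.png",d["frame"][:,:,::-1])
P=cloud(d)
for v in range(180,400,8): p=P[v,322]; print(v,p.round(4),d["frame"][v,322])
E
```

```text
180 [ 0.6024 -0.3481  0.1981] [167 163 156]
188 [ 5.798e-01 -3.465e-01 -2.000e-04] [168 165 158]
196 [ 0.575  -0.346  -0.0014] [171 168 163]
204 [ 0.5703 -0.3456 -0.0011] [180 177 172]
212 [ 5.657e-01 -3.451e-01  2.000e-04] [183 179 174]
220 [ 5.609e-01 -3.447e-01  5.000e-04] [223 220 212]
228 [ 0.5561 -0.3442  0.0009] [237 235 229]
236 [ 0.5512 -0.3437  0.0011] [237 234 228]
244 [ 0.5475 -0.3434  0.0058] [125  67  64]
252 [ 0.5515 -0.3437  0.0345] [144  61  57]
260 [ 0.5475 -0.3433  0.0353] [153  51  48]
268 [ 0.5432 -0.3429  0.0354] [136  48  46]
276 [ 0.541  -0.3427  0.0408] [116 117 113]
284 [ 0.54   -0.3426  0.0487] [115 117 113]
292 [ 0.54   -0.3425  0.0579] [114 116 112]
300 [ 0.5394 -0.3425  0.065 ] [115 116 113]
308 [ 0.5392 -0.3424  0.0721] [113 115 111]
316 [ 0.5389 -0.3424  0.0784] [113 116 111]
324 [ 0.5385 -0.3423  0.084 ] [114 114 111]
332 [ 0.5373 -0.3422  0.0877] [136 139 135]
340 [ 0.5344 -0.3419  0.0882] [152 154 150]
348 [ 0.5344 -0.3419  0.0934] [42 42 43]
356 [ 0.5334 -0.3418  0.0968] [57 58 58]
364 [ 0.5301 -0.3415  0.0965] [57 58 59]
372 [ 0.5264 -0.3412  0.0958] [59 59 60]
380 [ 0.5249 -0.341   0.0982] [90 90 91]
388 [ 0.5244 -0.341   0.1017] [91 89 91]
396 [ 0.5478 -0.3431  0.1332] [21 21 25]
```

View pics/w5.png

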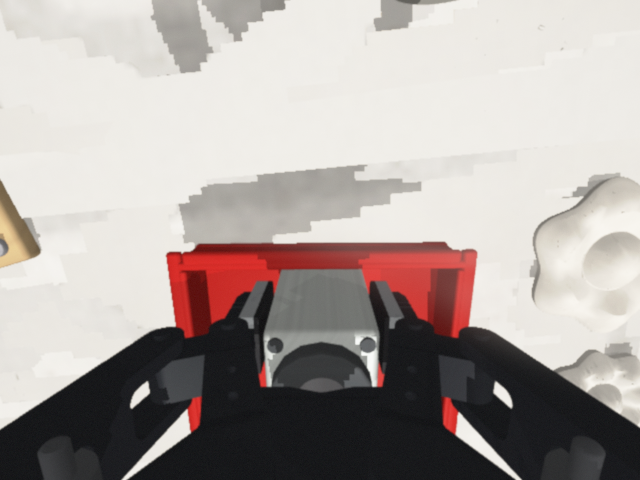

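The unit is now nearly upright against the wall: about 3° of lean left, foot about 3 mm up. I'll finish the push and lower it until it touches the floor.

>>> send_rows([
  [0,[0.3,0,0.15],0],
  [0,[0,0,0.2],0],
  [0,[0,0,0.1],0],
  [0,[0,0,0],0],
])

```text
t: 15.9
tool_pos: [0.5383, -0.3418, 0.0521]
tool_rot: [-3.137, 0.148, 0.011]
contact_force: [-8.1, 2.2, 4.3]
opening: 0.0436
grip_force: 63.9
```

```bash
cat > col.py <<'E'
from station import ctrl
from h import *
import sys
d=ctrl.get_image("wrist"); P=cloud(d)
for v in range(int(sys.argv[1]),392,8): p=P[v,322]; print(v,p.round(4),d["frame"][v,322])
E
python3 col.py 260
```

```text
260 [ 0.552  -0.3437  0.0343] [129  48  44]
268 [ 0.5482 -0.3434  0.0356] [150  43  41]
276 [ 0.5441 -0.343   0.036 ] [143  35  33]
284 [ 0.542  -0.3428  0.0414] [111 112 110]
292 [ 0.5418 -0.3427  0.0505] [110 112 109]
300 [ 0.5425 -0.3428  0.0605] [110 111 108]
308 [ 0.5428 -0.3428  0.0688] [111 112 109]
316 [ 0.5424 -0.3427  0.0747] [111 111 108]
324 [ 0.5422 -0.3427  0.0808] [111 111 109]
332 [ 0.5412 -0.3426  0.0848] [136 139 135]
340 [ 0.5383 -0.3423  0.0854] [150 152 148]
348 [ 0.5385 -0.3423  0.0909] [40 42 42]
356 [ 0.5368 -0.3422  0.093 ] [56 58 58]
364 [ 0.5343 -0.3419  0.094 ] [57 57 58]
372 [ 0.5311 -0.3416  0.094 ] [56 57 58]
380 [ 0.5287 -0.3414  0.0951] [89 87 88]
388 [ 0.5292 -0.3414  0.0997] [88 86 87]
```

>>> send_rows([
  [0,[-0.3,0,0],0],
  [8.5,[0,0,0],0],
  [8.5,[0,0,0],0],
  [8.5,[0,0,0],0],
  [8.5,[0,0,0],0],
  [8.5,[0,0,-2.0],0],
  [8.5,[0,0,-5.0],0],
  [8.5,[0,0,-5.0],0],
  [8.5,[0,0,0],0],
])

```text
t: 17.08
tool_pos: [0.5406, -0.3438, 0.1797]
tool_rot: [3.131, -0.148, 0.016]
contact_force: [-0.3, 0.9, 0.1]
opening: 0.085
grip_force: 0.0
```

```bash
python3 - <<'E'
from station import ctrl
from h import *
d=ctrl.get_image("wrist"); cv2.imwrite("pics/w6.png",d["frame"][:,:,::-1])
print(ctrl.get_obs()["tool_pos"])
E
```

```text
[ 0.53920529 -0.34267482  0.17611142]
```

View pics/w6.png

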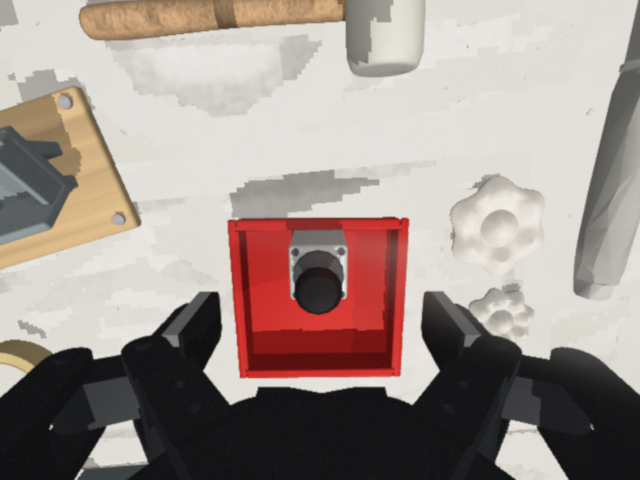

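The weak unit stands upright in the red tray (knob at (319,290)), well inside the walls. Now the stiff left unit.

>>> send_rows([
  [8.5,[0,0,-1.0],-8.2],
  [8.5,[0,0,0],-8.3],
  [8.5,[1.27,-5.63,0],0],
  [8.5,[1.27,-5.63,0],0],
  [8.5,[1.27,-5.63,0],0],
  [8.5,[1.27,-5.63,0],0],
  [8.5,[1.27,-5.63,0],0],
  [8.5,[1.27,-5.63,0],0],
  [8.5,[1.27,-5.63,0],0],
  [8.5,[0,0,0],0],
])

```text
t: 18.38
tool_pos: [0.5479, 0.0658, 0.18]
tool_rot: [-3.125, -0.312, 0.004]
contact_force: [-0.3, -0.0, 0.1]
opening: 0.0852
grip_force: 0.0
```

```bash
python3 - <<'E'
from station import ctrl
print({k:ctrl.get_obs()[k] for k in("tool_pos","tool_rot")})
E
```

```text
{'tool_pos': array([0.54789136, 0.06577023, 0.18004696]), 'tool_rot': array([-3.12517576, -0.3118422 ,  0.00423904])}
```

>>> send_rows([
  [8.5,[0.14,0.4,1.0],0.3],
  [8.5,[0,0,0],0],
  [8.5,[0,0,0],0],
])

```text
t: 18.75
tool_pos: [0.5512, 0.0574, 0.1708]
tool_rot: [-3.128, -0.291, 0.002]
contact_force: [-1.3, -0.1, 0.0]
opening: 0.0852
grip_force: 0.0
```

```bash
python3 - <<'E'
from station import ctrl
from h import *
d=ctrl.get_image("wrist"); cv2.imwrite("pics/w7.png",cv2.resize(d["frame"][:,:,::-1],(480,360)))
E
```

```text
(no output)
```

View pics/w7.png

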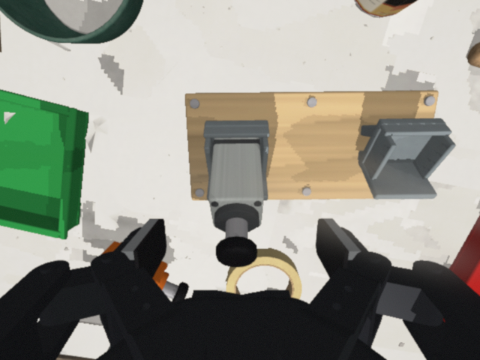

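The left unit sits slightly left of centre between the pads (knob at (237,250), pad midpoint 240). I'll correct by 3 mm, descend and grip.

>>> send_rows([
  [8.5,[0,-0.33,1.5],-0.3],
  [8.5,[0,0,2.2],0],
  [8.5,[0,0,2.2],0],
  [8.5,[0,0,1.7],0],
  [8.5,[0,0,0],0],
])

```text
t: 19.42
tool_pos: [0.5492, 0.062, 0.0932]
tool_rot: [-3.126, -0.303, 0.006]
contact_force: [0.3, -1.0, 0.2]
opening: 0.0851
grip_force: 0.0
```

>>> send_rows([
  [0,[0,0,0],0],
  [0,[0,0,0],0],
  [0,[0,0,0],0],
  [0,[0,0,0],0],
  [0,[0,0,0],0],
  [0,[0,0,0],0],
], newtons=60)

```text
t: 20.18
tool_pos: [0.5517, 0.0617, 0.0969]
tool_rot: [3.126, 0.303, 0.003]
contact_force: [-1.3, -1.8, 5.2]
opening: 0.0431
grip_force: 62.8
```

>>> send_rows([
  [0,[-0.29,0,-0.41],0],
  [0,[-0.57,0,-0.82],0],
  [0,[-0.57,0,-0.82],0],
  [0,[-0.86,0,-1.23],0],
  [0,[-0.86,0,-1.23],0],
  [0,[-0.86,0,-1.23],0],
  [0,[-0.86,0,-1.23],0],
  [0,[0,0,-2.0],0],
  [0,[0,0,0],0],
])

```text
t: 21.3
tool_pos: [0.5046, 0.0525, 0.1881]
tool_rot: [3.126, 0.303, 0.008]
contact_force: [0.8, -0.0, -4.1]
opening: 0.0425
grip_force: 61.8
```

>>> send_rows([
  [0,[1.24,-5.37,0],0],
  [0,[1.24,-5.37,0],0],
  [0,[1.24,-5.37,0],0],
  [0,[1.24,-5.37,0],0],
  [0,[1.24,-5.37,0],0],
  [0,[0,0,0],7.2],
  [0,[0,0,0],7.3],
  [0,[0,0,0],0],
  [0,[0,0,0],0],
])

```text
t: 22.42
tool_pos: [0.5122, 0.3279, 0.1847]
tool_rot: [3.14, -0.092, -0.001]
contact_force: [-1.1, 0.7, -3.9]
opening: 0.0429
grip_force: 63.5
```

```bash
python3 - <<'E'
from station import ctrl
from h import *
o=ctrl.get_obs(); print(o["tool_pos"],o["tool_rot"])
d=ctrl.get_image("wrist"); cv2.imwrite("pics/w8.png",d["frame"][:,:,::-1])
f=d["frame"].astype(int);P=cloud(d)
m=(f[:,:,1]>50)&(f[:,:,1]>1.6*np.maximum(f[:,:,0],f[:,:,2])); m&=(P[:,:,2]>.031)&(P[:,:,2]<.04)
q=P[m]; a=2*np.arctan2(o["tool_rot"][1],o["tool_rot"][0]); T=np.array([np.cos(a),np.sin(a)]); N=np.array([-T[1],T[0]])
e=q[:,:2]-o["tool_pos"][:2]; print(np.degrees(a),len(q),"ahead",np.percentile(e@T,[1,50,99]),"left",np.percentile(e@N,[1,99]))
for lo,hi in((-.06,-.03),(.03,.06)): k=(e@N>lo)&(e@N<hi)&(e@T>.04); print("far wall",np.percentile(e[k]@T,[2,50,98]))
for v in range(170,230,6): p=P[v,322]; print(v,p.round(4),f[v,322],((p[:2]-o["tool_pos"][:2])@T).round(4))
E
```

```text
[0.5122408  0.32787492 0.18473254] [ 3.14001740e+00 -9.16058525e-02 -8.45319194e-04]
-3.3421091483093597 5005 ahead [-0.05895098  0.05784489  0.08122465] left [-0.07875142  0.07788429]
far wall [0.07236262 0.07638554 0.08116211]
far wall [0.07326846 0.07726859 0.08126628]
170 [0.5616 0.3237 0.0053] [ 59 170  85] 0.0495
176 [0.5561 0.3241 0.0063] [ 60 171  86] 0.044
182 [0.5504 0.3244 0.005 ] [ 59 170  86] 0.0383
188 [0.5791 0.3238 0.3278] [ 60 171  86] 0.067
194 [0.5573 0.3245 0.1523] [124 141 125] 0.0452
200 [0.5549 0.3246 0.1573] [152 155 151] 0.0428
206 [0.5524 0.3248 0.1608] [58 60 60] 0.0403
212 [0.55   0.3249 0.1642] [139 143 138] 0.0378
218 [0.5477 0.3251 0.1679] [153 156 150] 0.0356
224 [0.545  0.3252 0.1693] [153 156 151] 0.0329
```

View pics/w8.png

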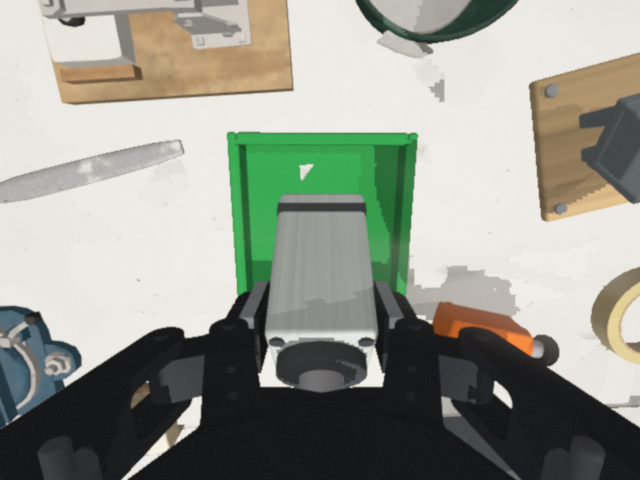

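The green tray is square to the tool, with its far wall inner edge 73 mm ahead and the foot's leading edge 47 mm ahead (image rows 145 and 195). I'll repeat the same standing-up manoeuvre.

>>> send_rows([
  [0,[0.6,0,3.0],0],
  [0,[0.6,0,3.0],0],
  [0,[0,0,3.0],0],
  [0,[0,0,1.7],0],
  [0,[0,0,0],0],
  [0,[0,0,0.6],0],
  [0,[0,0,0.3],0],
  [0,[0,0,0],0],
])

```text
t: 23.48
tool_pos: [0.5244, 0.3274, 0.0696]
tool_rot: [-3.14, 0.094, -0.001]
contact_force: [-0.2, -0.2, -4.6]
opening: 0.043
grip_force: 63.4
```

>>> send_rows([
  [0,[0,0,0.2],0],
  [0,[0.4,0,0],0],
  [0,[0.4,0,0],0],
  [0,[0,0,0],0],
])

```text
t: 23.98
tool_pos: [0.5327, 0.3268, 0.0673]
tool_rot: [-3.14, 0.095, -0.001]
contact_force: [0.4, -0.4, -4.6]
opening: 0.0427
grip_force: 63.4
```

>>> send_rows([
  [0,[0,0,0.15],0],
  [0,[0.4,0,0],0],
  [0,[0.4,0,0],0],
  [0,[0.3,0,0],0],
  [0,[0,0,0],0],
])

```text
t: 24.6
tool_pos: [0.5389, 0.3265, 0.0652]
tool_rot: [3.139, -0.094, -0.019]
contact_force: [-14.6, 0.3, 4.0]
opening: 0.0428
grip_force: 64.6
```

>>> send_rows([
  [0,[0.4,0,0],0],
  [0,[0.4,0,0],0],
  [0,[0,0,0],0],
])

```text
t: 24.98
tool_pos: [0.5457, 0.3263, 0.0646]
tool_rot: [3.139, -0.094, -0.022]
contact_force: [-15.7, 0.6, 3.1]
opening: 0.0432
grip_force: 64.2
```

```bash
python3 col.py 196
```

```text
196 [0.5897 0.3228 0.0343] [ 43 123  61]
204 [0.5857 0.3231 0.0354] [ 43 118  61]
212 [0.5812 0.3234 0.0334] [150 152 147]
220 [0.5779 0.3236 0.038 ] [67 69 69]
228 [0.5751 0.3238 0.0441] [150 153 149]
236 [0.5721 0.324  0.0479] [150 153 148]
244 [0.57   0.3241 0.0546] [150 154 148]
252 [0.567  0.3243 0.0578] [150 154 149]
260 [0.5647 0.3245 0.0626] [151 154 149]
268 [0.5629 0.3246 0.0681] [152 154 150]
276 [0.5605 0.3248 0.0714] [152 153 149]
284 [0.558  0.3249 0.0743] [150 152 147]
292 [0.556  0.3251 0.078 ] [150 153 148]
300 [0.5546 0.3252 0.0825] [150 153 148]
308 [0.5531 0.3253 0.0866] [137 140 135]
316 [0.5509 0.3254 0.089 ] [137 139 135]
324 [0.549  0.3255 0.0918] [137 139 134]
332 [0.5472 0.3257 0.0945] [149 151 147]
340 [0.5444 0.3258 0.0955] [144 146 142]
348 [0.5436 0.3259 0.0994] [51 51 53]
356 [0.542  0.326  0.1019] [50 53 52]
364 [0.5375 0.3263 0.1003] [53 54 56]
372 [0.5317 0.3266 0.0971] [62 63 64]
380 [0.5299 0.3267 0.0994] [108 107 107]
388 [0.5286 0.3268 0.1022] [109 108 108]
```

The foot edge is inside the wall and the lean is down to about 28°. I'll continue the arc.

>>> send_rows([
  [0,[0.4,0,0],0],
  [0,[0.4,0,0],0],
  [0,[0.4,0,0.05],0],
  [0,[0.4,0,0.1],0],
  [0,[0,0,0],0],
])

```text
t: 25.65
tool_pos: [0.5633, 0.3256, 0.0635]
tool_rot: [-3.14, 0.094, 0.016]
contact_force: [-12.0, 1.6, 2.7]
opening: 0.043
grip_force: 63.6
```

>>> send_rows([
  [0,[0.4,0,0.13],0],
  [0,[0.4,0,0.17],0],
  [0,[0.4,0,0.2],0],
  [0,[0,0,0],0],
])

```text
t: 26.15
tool_pos: [0.5756, 0.3247, 0.0584]
tool_rot: [3.14, -0.094, -0.015]
contact_force: [-9.9, 1.9, 1.2]
opening: 0.0429
grip_force: 63.4
```

```bash
python3 col.py 250
```

```text
250 [0.5929 0.3229 0.0354] [ 78 131  84]
258 [0.5888 0.3232 0.0359] [ 66 128  76]
266 [0.5825 0.3235 0.0308] [121 126 120]
274 [0.582  0.3236 0.0411] [118 120 116]
282 [0.5807 0.3237 0.0486] [116 118 115]
290 [0.5797 0.3238 0.0559] [118 119 116]
298 [0.5794 0.3238 0.0639] [118 120 117]
306 [0.5789 0.3239 0.0706] [117 118 115]
314 [0.5782 0.324  0.0765] [117 118 115]
322 [0.5778 0.324  0.0823] [115 118 114]
330 [0.5773 0.324  0.0874] [116 117 114]
338 [0.5752 0.3242 0.0895] [151 154 150]
346 [0.5739 0.3243 0.0927] [67 68 67]
354 [0.5732 0.3243 0.0967] [43 45 45]
362 [0.5709 0.3245 0.098 ] [55 56 56]
370 [0.5683 0.3246 0.099 ] [56 56 57]
378 [0.5644 0.3249 0.0982] [56 55 57]
386 [0.563  0.3249 0.1007] [93 91 93]
```

>>> send_rows([
  [0,[0.35,0,0.15],0],
  [0,[0.25,0,0.15],0],
  [0,[0,0,0.15],0],
  [0,[0,0,0.1],0],
  [0,[0,0,0],0],
])

```text
t: 26.82
tool_pos: [0.5819, 0.3242, 0.0533]
tool_rot: [3.14, -0.094, -0.014]
contact_force: [-9.5, -0.1, 0.3]
opening: 0.0432
grip_force: 63.3
```

```bash
python3 col.py 274
```

```text
274 [0.5881 0.3231 0.0353] [ 48 116  63]
282 [0.5841 0.3233 0.0362] [113 114 112]
290 [0.584  0.3234 0.0462] [113 114 112]
298 [0.5839 0.3234 0.0548] [112 115 111]
306 [0.5838 0.3234 0.0626] [113 114 111]
314 [0.5835 0.3235 0.0694] [113 114 111]
322 [0.5834 0.3235 0.0759] [110 112 108]
330 [0.5832 0.3235 0.0816] [112 115 111]
338 [0.582  0.3236 0.0851] [148 151 147]
346 [0.58   0.3238 0.0873] [65 65 64]
354 [0.5802 0.3238 0.0926] [42 42 43]
362 [0.5779 0.3239 0.0939] [54 56 58]
370 [0.5749 0.3241 0.0942] [58 60 61]
378 [0.5714 0.3243 0.094 ] [57 57 58]
386 [0.5699 0.3244 0.0962] [90 89 90]
```

Upright (about 1°), with the foot about 1 mm up. I'll lower slightly, release and retreat.

>>> send_rows([
  [0,[-0.2,0,0.15],0],
  [0,[0,0,0.1],0],
  [0,[-0.1,0,0],0],
  [0,[0,0,0],0],
])

```text
t: 27.38
tool_pos: [0.5823, 0.3242, 0.0531]
tool_rot: [-3.14, 0.094, 0.001]
contact_force: [-6.2, -1.2, 5.8]
opening: 0.0432
grip_force: 63.5
```

>>> send_rows([
  [8.5,[0,0,0],0],
  [8.5,[0,0,0],0],
  [8.5,[0,0,0],0],
  [8.5,[0,0,0],0],
  [8.5,[0,0,-2.0],0],
  [8.5,[0,0,-5.0],0],
  [8.5,[0,0,-5.0],0],
  [8.5,[-3,0,-3.0],0],
  [8.5,[0,0,0],0],
  [8.5,[0,0,0],0],
])

```text
t: 28.62
tool_pos: [0.5522, 0.3255, 0.2012]
tool_rot: [3.14, -0.094, 0.0]
contact_force: [-0.5, -0.4, 0.1]
opening: 0.0852
grip_force: 0.0
```

```bash
python3 - <<'E'
from station import ctrl
from h import *
a=ctrl.get_image("wrist")["frame"]; d=ctrl.get_image("top"); b=d["frame"]
cv2.imwrite("pics/end.png",np.hstack([cv2.resize(x,(400,300)) for x in(a,b)])[:,:,::-1])
E
```

```text
(no output)
```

View pics/end.png

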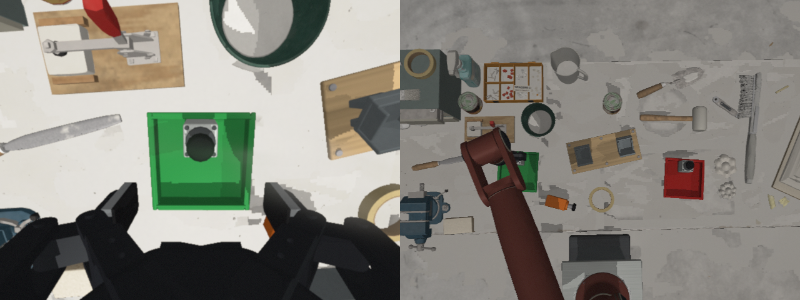

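Both units stand upright in their trays: stiff in green (wrist view, knob (201,145)) and weak in red (top view, (686,166)). The tape, tin, bowl and mallet are where they started, so I'm handing in.

```bash
python3 -c "
from station import ctrl
print(ctrl.finish_job())"
```

```text
the job is handed in; nothing more can be done
None
```

The job is handed in at about 29 s: the stiff unit (from the left pocket) stands upright in the green tray and the weak one (from the right) in the red tray, though the hand-in call returned no verdict.

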